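# Clip a washed brush into the drying rack

### The arm

A 6-joint arm with a two-finger parallel gripper is mounted at the origin on the work surface. World frame = base frame: x ahead of the robot, y to its left, z up, the work surface at z = 0. Lengths are in m, angles in degrees, forces in N, time in s.
With the tool pointing down it reaches from about 0.3 to 0.875 m from the base axis. Payload 4.2 kg.
Tool frame: the origin (TCP) lies where the fingers leave the gripper's body, on its centre line; the fingertips stand 73 mm ahead of it and the grasp point (between the pads) lies 54 mm ahead of it; z points along the fingers, x is the direction in which the jaws open and shut, and the axes are right-handed (so a half turn about z gives the same grasp; the last joint's range is limited). The gripper opens to 85 mm and grips with 20 to 120 N. Pads are 22 mm wide; open, the fingers measure 114 mm over their backs; the gripper's body (76 mm by 85 mm) begins 54 mm behind the grasp point. The pads swing forward as they close: fully open they stand 13 mm farther back than shut.
Start: joints at [67.953, 18.312, 89.639, -0, 72.044, -1.146], TCP at [0.205, 0.537, 0.304] pointing down, gripper open.
Joint ranges: [-177.97, 177.97], [-48.28, 115.42], [12.27, 149.76], [-77.06, 257.06], [2.81, 150.46], [-146.56, 146.56]. Speed limits (degrees/s): [147.25, 147.25, 180, 180, 180, 180].

### API

Orientations are given as [roll, pitch, yaw] about the fixed x, y, z axes, in that order (R = Rz(yaw) Ry(pitch) Rx(roll)).
In Python, from station import env gives the robot as it stands.
- The arm moves only by the tool apply_moves, never from a script. Its argument "motion" is one flat list of numbers, 5 for each row, row after row: the shift along the tool's x, y, z in cm, then the turn about the tool's z in rad, then the opening, from 0 (shut) to 1 (fully open). In form: [dx, dy, dz, yaw, jaw, dx, dy, dz, yaw, jaw, ...]. A call has 1 to 8 rows; each row is the pose to reach, as a shift and turn from the pose commanded when the call began, along the tool's axes at that moment; what a row does not reach only later rows make up. A row lasts 1/8 s, in which the tool goes at most 62.5 mm and 10.7 degrees, less where a joint would pass 70% of its speed; a pose out of reach is approached as far as the arm can. A call with a gripper value outside its range is refused whole. The fingers move at their own pace and stop on an object; "grip_force" is the grip in N (left out, the last holds). Time passes only in rows, so rows that repeat a pose let the fingers close. It gives the time, the measured TCP pose, the force and the opening at its end, in the units of the state.
- env.observe(): the state, without advancing time (a new reading comes with each control period).
- env.get_image(name): name is "scene" or "top" or "wrist"; returns a dict with "color" (384x512x3 uint8, red, green, blue), "depth" (384x512 float32, m along the optical axis (not along the pixel's ray), 0 where there is no reading), "mtx" (3x3 intrinsics, pixels), "R" (3x3) and "t" (3): a world point X has camera coordinates R X + t. Camera axes: x right, y down, z forward; pixel columns grow to the right and rows downward; lengths in m; the calibration is good to about 2 mm. A picture is of the moment at which its call begins.
- env.job_done(): hands the job in, once; it reports no verdict.
The state is a dict: "time": time; "joint_positions": joint angles; "qd": joint speeds; "effort": joint torques, N m; "tool_pos": TCP position; "ee_rot": TCP orientation; "force": force on the tool from outside, world axes, zero at the start; "wrist_torque": the same for the moment, N m; "grip_width": finger opening in m.
Only numpy, scipy, OpenCV 4.12 (cv2) and the standard library are available. Lean on these libraries where they do the work, as an engineer would, in place of code of your own. Each camera call takes 0.05 s, during which the arm holds its last target.

### The job

Rack the washed scrub brush that lies on the bench to dry in the one empty pair of spring clips, with its head over the drip tray like the others. Lay the handle across the mouths of both clips and let go of it, then press it down until it has snapped fully home in both clips. Feel for the snap and do not force it, and leave the racked tools and the other things on the bench where they are.

Things in the scene. Friction and masses are not known exactly. Their poses are not given: they have to be found in the camera images.
- brush: Plain white scrub brush lying loose on its side, 306 mm long, 63 to 126 g. Straight round handle 18 mm thick from y = -86 to +86 mm, then a 23 mm collar on the head side and, to +108, a 24 mm square end knob. Origin on the handle's axis midway between the two clip places, 12 mm above the bench at first; y along the handle, -y to the head. Balances 34 mm from the origin towards the head.
- brush_fore (a point): Point on the handle's axis 60 mm from the brush's origin towards the head, where the head-side clip takes it.
- brush_rear (a point): Point on the handle's axis 60 mm from the brush's origin towards the end knob, where the other clip takes it.
- brush_head (a point): Centre of the brush's head block (24 x 100 x 24 mm, from y = -98 to -198 mm, 20 mm bristles on its +x side).
- rack: Bright steel drying rack, fixed: two thin springy strips 20 mm wide along x at y = -60 and +60 mm, tops 49 mm above the bench, between end frames 286 mm apart; a 290 x 135 x 20 mm drip tray centred at y = -155. Four rows of clip pairs 62 mm apart along x (-93, -31, 31, 93 mm), one clip of a pair on each strip, mouths up. Origin on the bench under the middle of the rows.
- clips_a: The pair of clips that holds the other scrub brush. Origin and axes as for clips_d.
- clips_b: The pair of clips that holds the scraper. Origin and axes as for clips_d.
- clips_c: The pair of clips that holds the tube brush. Origin and axes as for clips_d.
- clips_d: The one empty pair of clips, in any of the four rows. Origin 63 mm above the bench on the axis that a racked handle has, midway between the two clips; x across the handle, y along it (head and tray side -y), z up. A handle laid on the mouths rests with its axis 12 to 13 mm above the origin; snapped home, its axis is at the origin, within 1 mm.
- clip_fore (a point): The empty pair's head-side clip: the point on its axis, 60 mm from the pair's origin. The clip is 14 mm long in y, up to 32 mm wide over its flared mouth, flares ending 13 mm above this point (4 mm above the top of a racked handle). Its two spring leaves spread and snap over the handle at 13 to 22 N pressed on the handle 25 mm inside of the clip, between the two; the other end stays up until pressed in turn.
- clip_rear (a point): The empty pair's other clip, same kind, 60 mm from the pair's origin on the end-knob side. Both clips sit on the springy strips: a clip dips about 1 mm per 1.15 N, at most 18 mm, and comes back. So the handle must usually be pushed 0 to 7 mm below its home height before it snaps (the force then drops by half); stopped at that height it may spring up again. More than 40 N may bend a clip.
- racked_brush: A like scrub brush with a wooden handle, already racked (held in clips_a). Origin and axes as for the loose brush; bristles to +x.
- racked_scraper: Scraper with the same handle and a flat 34 mm blade, already racked (clips_b). Origin and axes as for the loose brush.
- racked_tubebrush: Tube brush with the same handle and a round 27 mm bristle head ending at y = -213 mm, already racked (clips_c). Origin and axes as for the loose brush.
- soap: Plain white washing-up bottle, 56 mm wide and 190 mm tall, standing behind; origin under its middle.
- cap_a: Blue screw cap, 42 mm wide and 14 mm high, on the bench between the brush and the robot; origin under its middle.
- cap_b: Blue screw cap of the same size, on the bench beyond the brush; origin under its middle.
- jug: Clear plastic measuring mug, 84 mm wide and 100 mm tall, handle at its +y side, standing beyond the brush; origin under its middle.

How it is judged:
By the outcome, as a careful person would: the job done as asked, in the order asked, and still so for the second after the job is handed in, with the robot touching nothing.
It also fails if it takes over 48 s, if anything falls off the work surface, if the arm or the gripper's body presses on something with over 40 N, if the wrist force passes 120 N, or if a joint passes its speed limit or range.

## Working session

There is one attempt and no reset: what is moved stays moved. The work goes in short steps, Python scripts to look and compute and a tool call to move; the robot and the scene stay as the last step left them, time stands still between calls to the robot, and variables do not carry over. Pictures are saved under pics/ and viewed, and the job is handed in when it is done.

Besides the shell and the picture viewer there is one more tool, called after "Call:" by a JSON object that holds its "fn" and its "kwargs", one argument or row to a line. apply_moves: Moves the arm, as the interface text tells. Its arguments: {"type":"object","properties":{"motion":{"type":"array"},"grip_force":{"type":"number"}},"required":["motion"]}

```bash
mkdir -p pics; ls
cat > h.py <<'E'
import numpy as np, cv2
from station import env
def grab(n,f):
    d=env.get_image(n); cv2.imwrite('pics/'+f+'.png',cv2.resize(d['color'][:,:,::-1],(800,600)))
    np.savez('pics/'+f+'.npz',**{k:np.array(v) for k,v in d.items()}); return d
def ray(d,u,v,z):
    K,R,t=d['mtx'],d['R'],d['t']; c=-R.T@t; r=R.T@np.linalg.inv(K)@np.array([u,v,1.]); return c+r*(z-c[2])/r[2]
def cloud(d):
    K,R,t=d['mtx'],d['R'],d['t']; Z=d['depth']; v,u=np.mgrid[:Z.shape[0],:Z.shape[1]]
    P=np.stack([(u-K[0,2])/K[0,0]*Z,(v-K[1,2])/K[1,1]*Z,Z],-1); return (P-t)@R
E
python3 - <<'E'
from h import *
d=grab('top','top0');e=grab('scene','sc0')
print(env.observe())
E
```

```text
pics
{'time': 0.1, 'joint_positions': array([ 6.79519902e+01,  1.83474070e+01,  8.96982825e+01, -1.12090146e-03,
        7.20446666e+01, -1.14674929e+00]), 'qd': array([-0.18144206, -0.03974407, -0.26020944,  0.02361612, -0.09364393,
        0.11579294]), 'effort': array([-1.12425616e-03, -4.16405261e+01, -2.34703016e+01, -1.19245205e-04,
        4.89737751e-03,  2.97406814e-05]), 'tool_pos': array([0.20503281, 0.53687543, 0.30317965]), 'ee_rot': array([-1.79999257e+02,  9.03593728e-02,  6.90990865e+01]), 'force': array([-0.43399814, -0.85557203,  0.59699504]), 'wrist_torque': array([0.02535074, 0.01065173, 0.01482896]), 'grip_width': 0.08531329406863629}
```

View pics/top0.png

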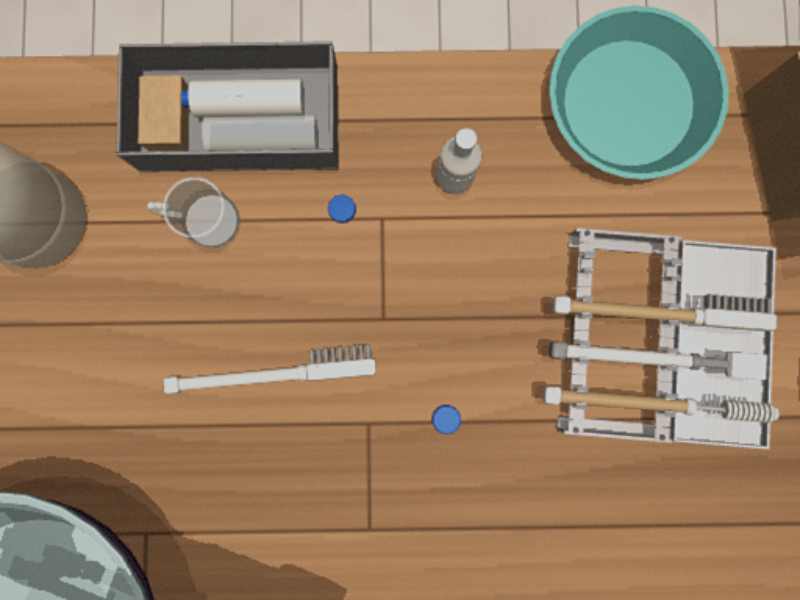

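View pics/sc0.png

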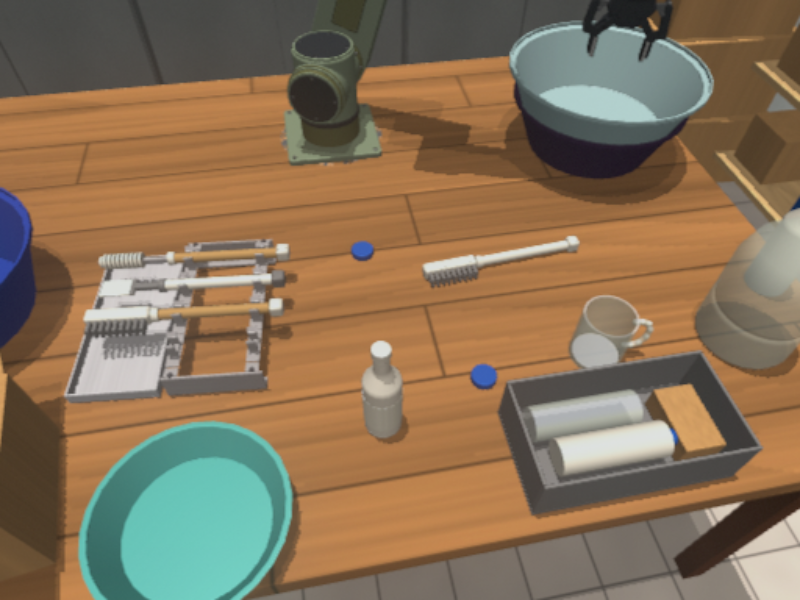

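Run:
```python
import cv2,numpy as np
d=np.load('pics/top0.npz');c=d['color'][:,:,::-1]
cv2.imwrite('pics/c1.png',cv2.resize(c[140:295,350:500],(774,800)[::1],interpolation=cv2.INTER_CUBIC)[:600*800//600])
cv2.imwrite('pics/c1.png',cv2.resize(c[140:290,350:500],None,fx=4,fy=4,interpolation=cv2.INTER_CUBIC))
cv2.imwrite('pics/c2.png',cv2.resize(c[210:260,95:255],None,fx=5,fy=5,interpolation=cv2.INTER_CUBIC))
print(d['mtx'],-d['R'].T@d['t'],d['R'])
```

```text
[[457.76745201   0.         255.57565276]
 [  0.         457.76745201 185.41767268]
 [  0.           0.           1.        ]] [0.48703012 0.08342198 1.05551388] [[-1.31530458e-02 -9.99913424e-01  3.75551011e-04]
 [-9.95448582e-01  1.30588589e-02 -9.44012044e-02]
 [ 9.43881273e-02 -1.61550509e-03 -9.95534164e-01]]
```

View pics/c1.png

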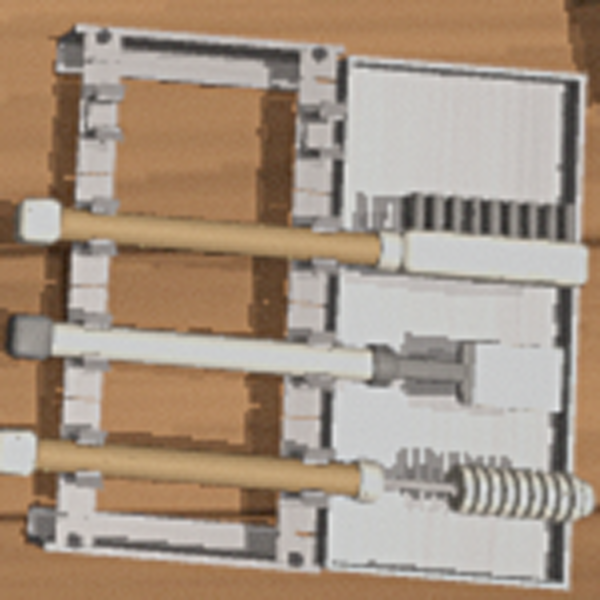

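View pics/c2.png

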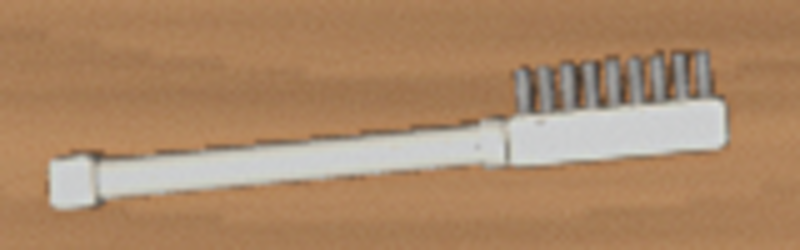

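Run:
```python
from h import *
d=dict(np.load('pics/top0.npz')); P=cloud(d); c=d['color'].astype(int)
v,u=np.mgrid[:384,:512]
bench=P[...,2][(u>250)&(u<360)&(v>160)&(v<250)]; print('bench z',np.median(bench),bench.std())
# brush
m=(c.min(-1)>170)&(u>100)&(u<245)&(v>215)&(v<260)
pts=np.stack([u[m],v[m]],-1)
W=np.array([ray(d,a,b,0.012)[:2] for a,b in pts])
print(len(W))
mm=P[m]; print('z brush',np.percentile(mm[:,2],[5,50,95]))
# handle only: by distance along
def fit(W,lo,hi,ax0):
    s=W@ax0; 
    return s
e=np.linalg.svd(W-W.mean(0),full_matrices=False)[2][0]; e=e*np.sign(e[1])
for k in range(3):
    s=W@e; s1=s.max()-0.108; o=s1
    q=W[(s>o-0.08)&(s<o+0.08)]; f=np.linalg.svd(q-q.mean(0),full_matrices=False)[2][0]; e=f*np.sign(f[1])
n=np.array([e[1],-e[0]]); s=W@e
print('len',s.max()-s.min(),'s+108->',s.max()-.108,'s-198->',s.min()+.198, 'dir',np.degrees(np.arctan2(-e[0],e[1])))
s0=(s.max()-.108+s.min()+.198)/2; print('brush origin',e*s0+n*(q@n).mean(), 'spread',np.ptp(q@n))
# rack
r=(u>350)&(u<500)&(v>140)&(v<290)
m=r&(P[...,2]>0.064)&(P[...,2]<0.085)
cv2.imwrite('pics/m.png',cv2.resize((m[140:290,350:500]*255).astype(np.uint8),None,fx=4,fy=4,interpolation=0))
m=r&(P[...,2]>0.040)&(P[...,2]<0.085)
z=np.clip((P[140:290,350:500,2])/0.085*255,0,255).astype(np.uint8)
cv2.imwrite('pics/z.png',cv2.resize(cv2.applyColorMap(z,2),None,fx=4,fy=4,interpolation=0))
```

```text
bench z 0.00019457952716219607 0.062203142339278705
1029
z brush [0.01711216 0.02212111 0.02668382]
len 0.3052416007322777 s+108-> 0.2794824457027484 s-198-> 0.2802408449704707 dir 4.524858971541621
brush origin [0.46013723 0.31715111] spread 0.014374029627148566
```

View pics/m.png

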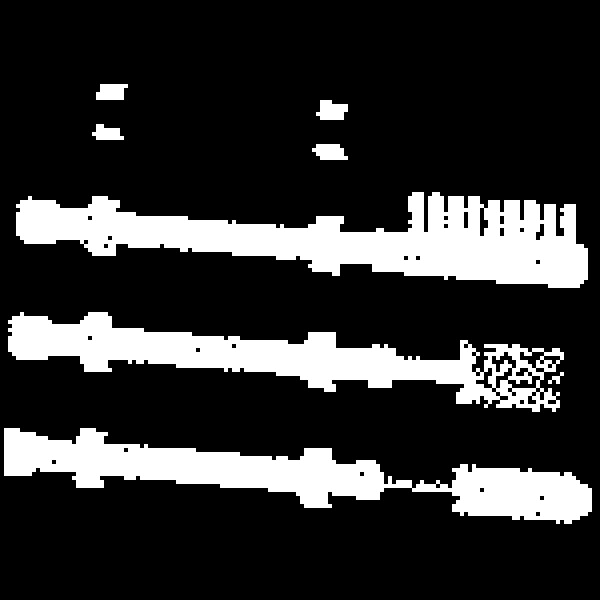

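View pics/z.png

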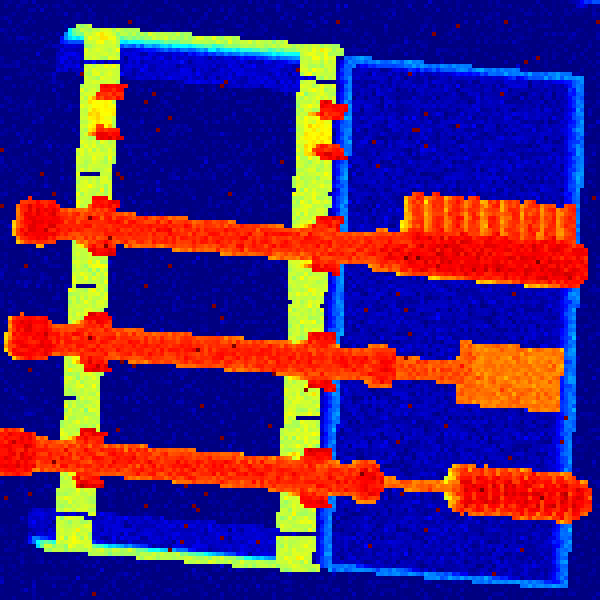

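Run:
```python
from h import *
d=dict(np.load('pics/top0.npz')); P=cloud(d)
v,u=np.mgrid[:384,:512]; Z=P[...,2]
r=(u>350)&(u<500)&(v>140)&(v<290)
m=(r&(Z>0.064)&(Z<0.085)).astype(np.uint8)
n,L,st,ce=cv2.connectedComponentsWithStats(m)
for i in range(1,n):
    if st[i,4]<15: continue
    q=P[L==i]
    print(st[i],'mean',q.mean(0).round(4),'min',q.min(0).round(4),'max',q.max(0).round(4))
    if st[i,4]>500:
        # handle part
        w=q[(q[:,1]<np.max(q[:,1])-.03)&(q[:,1]>np.max(q[:,1])-.19)]
        a=np.polyfit(w[:,1],w[:,0],1); print('  line x at handle:',a,'yaw',-np.degrees(np.arctan(a[0])))
# strips
s=r&(Z>0.040)&(Z<0.055)
q=P[s]; yaw=None
np.save('pics/strip.npy',q)
# strips direction: tray-side
n,L,st,ce=cv2.connectedComponentsWithStats(s.astype(np.uint8))
for i in range(1,n):
    if st[i,4]>60: print('strip',st[i],P[L==i].mean(0).round(4))
```

```text
[374 161   8   4  27] mean [ 0.6266 -0.1828  0.0724] min [ 0.623  -0.1907  0.0677] max [ 0.6298 -0.1754  0.0758]
[429 165   8   5  30] mean [ 0.6147 -0.3014  0.0733] min [ 0.6106 -0.3086  0.0688] max [ 0.6195 -0.2951  0.0782]
[373 171   8   4  22] mean [ 0.604  -0.1794  0.0735] min [ 0.6009 -0.1862  0.067 ] max [ 0.6086 -0.1738  0.0783]
[428 176   9   4  28] mean [ 0.5923 -0.2993  0.0731] min [ 0.5884 -0.3067  0.0677] max [ 0.5962 -0.2922  0.0789]
[ 354  188  143   24 1749] mean [ 0.5452 -0.3056  0.0718] min [ 0.5184 -0.4356  0.064 ] max [ 0.5697 -0.1302  0.0805]
  line x at handle: [0.0961359  0.57047665] yaw -5.4913055300563025
[ 352  218  139   25 1256] mean [ 0.4822 -0.2669  0.0699] min [ 0.4523 -0.4221  0.064 ] max [ 0.5074 -0.124   0.0801]
  line x at handle: [0.09720829 0.50822903] yaw -5.5521801518230385
[ 351  247  147   24 1339] mean [ 0.4198 -0.2728  0.0714] min [ 0.3929 -0.4319  0.0641] max [ 0.4458 -0.1182  0.0817]
  line x at handle: [0.0969416  0.44608322] yaw -5.537042460310236
strip [368 146  68  51 547] [ 0.6233 -0.2724  0.0485]
strip [369 156  11  36 260] [ 0.6056 -0.1794  0.0495]
strip [367 200  10  21 150] [ 0.5239 -0.1719  0.0488]
strip [422 205  10  21 164] [ 0.5132 -0.2913  0.0488]
strip [365 229  11  21 156] [ 0.461  -0.1657  0.0484]
strip [420 234  10  21 159] [ 0.4488 -0.2849  0.049 ]
strip [364 258  10  11  77] [ 0.4085 -0.1608  0.0485]
strip [419 263  10  10  76] [ 0.3967 -0.2801  0.0485]
strip [360 269  70  14 275] [ 0.3792 -0.2191  0.0479]
```

```bash
cat >> h.py <<'E'
def shift(x,y,z,yaw,frm=None):
    s=env.observe(); p=np.array(s['tool_pos']) if frm is None else np.array(frm[:3]); a=s['ee_rot'][2] if frm is None else frm[3]
    r=np.radians(a); D=np.array([x,y,z])-p
    print('shift cm',(100*np.array([D[0]*np.cos(r)+D[1]*np.sin(r),D[0]*np.sin(r)-D[1]*np.cos(r),-D[2]])).round(2),'turn',round(-np.radians(yaw-a),4))
E
python3 - <<'E'
from h import *
shift(.4628,.2833,.22,4.5,(.205,.537,.304,69.1))
d=dict(np.load('pics/top0.npz')); P=cloud(d)
v,u=np.mgrid[:384,:512]
m=(u>100)&(u<245)&(v>215)&(v<260)&(P[...,2]>.012)&(P[...,2]<.03)
Q=P[m]; e=np.array([-.0785,.9969]);n=np.array([.9969,.0785]);o=np.array([.4601,.3172])
s=(Q[:,:2]-o)@e;w=(Q[:,:2]-o)@n
for a in (-60,-40,-20,0,20,40,60):
    k=abs(s*1e3-a)<8; print(a,w[k].min().round(4),w[k].max().round(4),w[k].mean().round(4),Q[k,2].max().round(4))
print(s.min(),s.max())
E
```

```text
shift cm [-14.5   33.13   8.4 ] turn 1.1275
-60 -0.008 0.0091 0.0005 0.0228
-40 -0.0084 0.0087 -0.0001 0.0231
-20 -0.0086 0.0081 -0.0004 0.0249
0 -0.0086 0.0089 0.0001 0.0243
20 -0.0085 0.0092 0.0004 0.0229
40 -0.0079 0.0092 0.0005 0.0248
60 -0.0083 0.0086 0.0001 0.0251
-0.19960042619817722 0.10387595076436498
```

Call:
{"fn": "apply_moves", "kwargs": {
  "motion": [-1.8,4.1,1.0,0.14,1,-3.6,8.3,2.1,0.28,1,-5.4,12.4,3.1,0.42,1,-7.3,16.6,4.2,0.56,1,-9.1,20.7,5.2,0.71,1,-10.9,24.8,6.3,0.85,1,-12.7,29.0,7.3,0.99,1,-14.5,33.1,8.4,1.1275,1]
}}

```text
time: 1.1
tool_pos: [0.4635, 0.2824, 0.2193]
ee_rot: [-180.0, 0.0, 4.2]
force: [0.4, -0.0, 0.9]
grip_width: 0.0859
```

Run:
```python
from h import *
d=grab('wrist','w1'); s=env.observe();print(s['time'],s['tool_pos'],s['ee_rot'],s['qd'])
```

```text
1.15 [0.46622957 0.27903862 0.21788639] [ 1.79772437e+02 -2.17308686e-02  3.93442120e+00] [ 3.63798531 -0.81299523  0.73935125  2.76887885  2.20542934 -4.52915143]
```

View pics/w1.png

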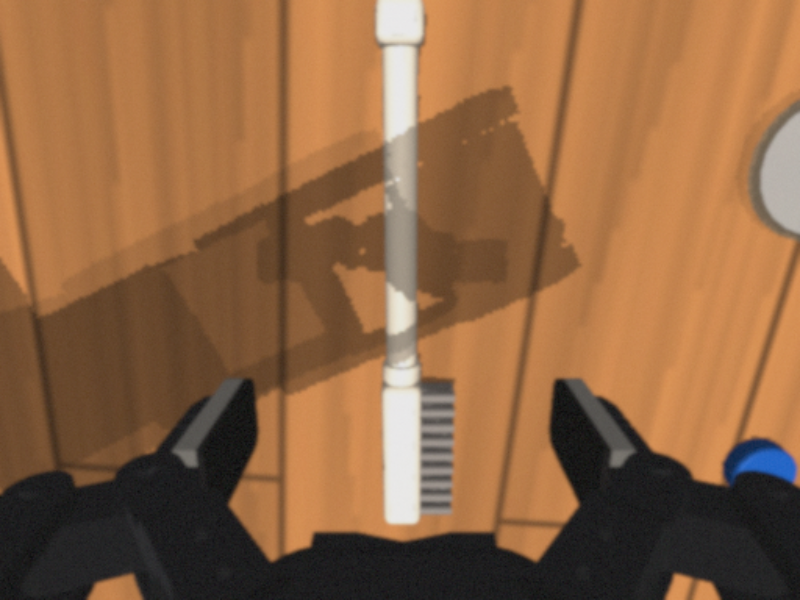

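Call:
{"fn": "apply_moves", "kwargs": {
  "motion": [0,0,1,0,1,0,0,3.5,0,1,0,0,6.5,0,1,0,0,9.5,0,1,0,0,12,0,1,0,0,13.4,0,1,0,0,14,0,1,0,0,14,0,1],
  "grip_force": 40
}}

```text
time: 2.15
tool_pos: [0.4626, 0.284, 0.0801]
ee_rot: [-180.0, -0.0, 4.5]
force: [-0.9, -0.2, 0.3]
grip_width: 0.0856
```

Call:
{"fn": "apply_moves", "kwargs": {
  "motion": [0,0,0,0,0.5,0,0,0,0,0.1,0,0,0,0,0.0,0,0,0,0,0.0,0,0,0,0,0.0,0,0,0,0,0],
  "grip_force": 40
}}

```text
time: 2.9
tool_pos: [0.4628, 0.2837, 0.0803]
ee_rot: [-180.0, -0.0, 4.5]
force: [-0.2, -0.7, 4.8]
grip_width: 0.0164
```

Run:
```python
from h import *
d=grab('wrist','w2'); s=env.observe();print(s['time'],s['tool_pos'],s['ee_rot'],s['qd'],s['force'],s['grip_width'])
```

```text
2.95 [0.46282855 0.28369783 0.08033283] [-1.79983212e+02 -3.69939509e-02  4.49754386e+00] [ 0.03316503 -0.0768919   0.07439072  0.02614942 -0.008613    0.06386091] [-0.98055026 -0.77577586  4.96610518] 0.01637224805269868
```

View pics/w2.png

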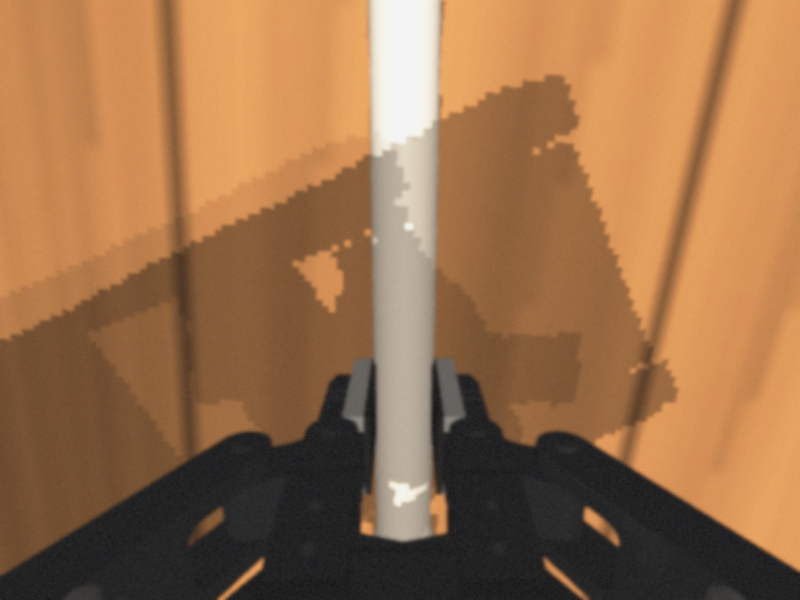

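Call:
{"fn": "apply_moves", "kwargs": {
  "motion": [0,0,0,0,0.3,0,0,0,0,0.5,0,0,0.3,0,0.5,0,0,0.6,0,0.5,0,0,0.6,0,0.2,0,0,0.6,0,0,0,0,0.6,0,0,0,0,0.6,0,0],
  "grip_force": 40
}}

```text
time: 3.95
tool_pos: [0.4626, 0.2836, 0.0739]
ee_rot: [180.0, 0.0, 4.5]
force: [-0.0, -0.2, -1.7]
grip_width: 0.0166
```

Call:
{"fn": "apply_moves", "kwargs": {
  "motion": [0,0,-0.5,0,0,0,0,-2,0,0,0,0,-4.5,0,0,0,0,-7.5,0,0,0,0,-10.5,0,0,0,0,-13.5,0,0,0,0,-15,0,0,0,0,-15,0,0]
}}

```text
time: 4.95
tool_pos: [0.4629, 0.2838, 0.2252]
ee_rot: [-179.9, -0.1, 4.5]
force: [0.2, -0.2, -1.3]
grip_width: 0.0162
```

Run:
```python
from h import *
d=grab('wrist','w3');e=grab('scene','s3'); s=env.observe();print(s['time'],s['tool_pos'],s['ee_rot'],s['force'],s['wrist_torque'],s['grip_width'])
# clips d pose
phi=-5.53;y=np.array([-np.sin(np.radians(phi)),np.cos(np.radians(phi))])
g=np.array([.6095,-.2405])-.034*y; print(g)
shift(*g,.20,phi,(.4628,.2833,.0740+.15,4.5))
```

```text
5.05 [0.46212493 0.28335348 0.22313525] [1.79963369e+02 8.39556931e-02 4.50084157e+00] [ 1.27524657  0.06456418 -1.67058886] [0.02536267 0.00482465 0.02447562] 0.01625802763412747
[ 0.60622352 -0.27434176]
shift cm [ 9.92 56.72  2.4 ] turn 0.1751
```

View pics/w3.png

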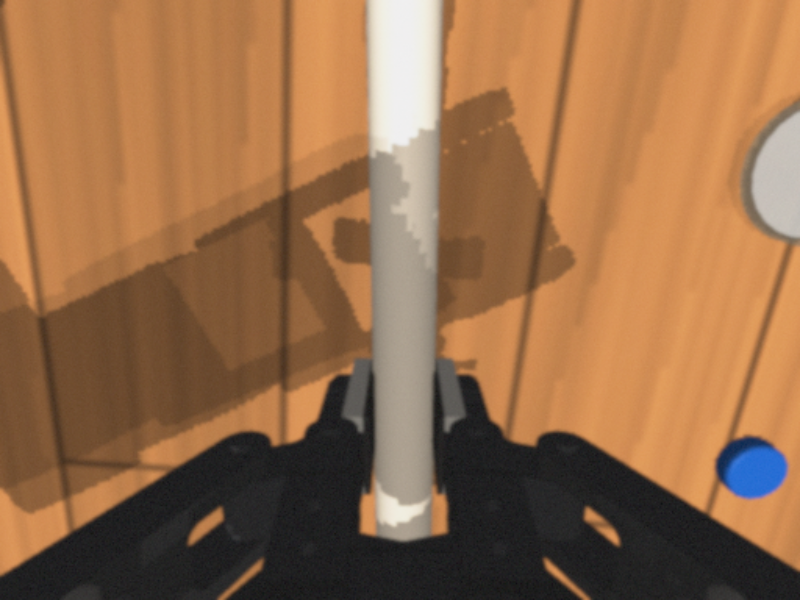

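View pics/s3.png

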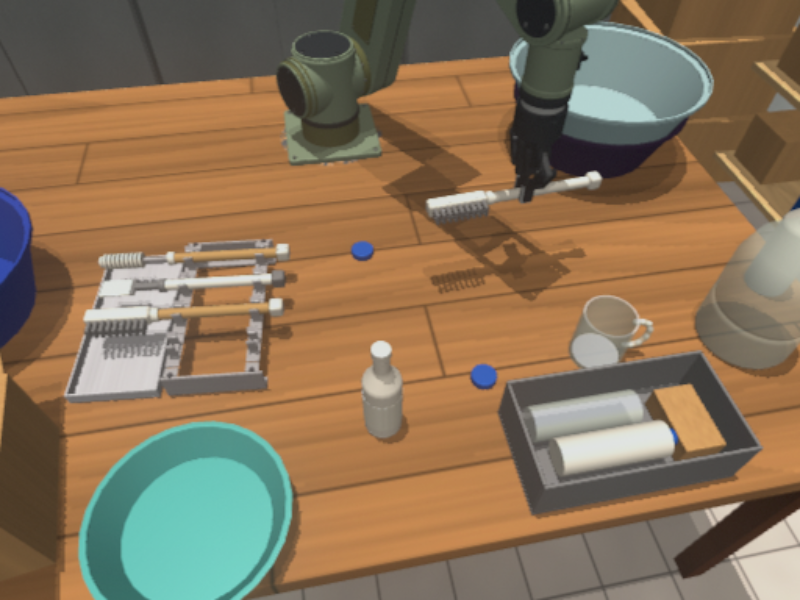

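Call:
{"fn": "apply_moves", "kwargs": {
  "motion": [0.2,1.0,0,0,0,0.7,4,0,0,0,1.4,8,0,0,0,2.1,12.2,0,0,0,2.85,16.4,0,0,0,3.6,20.6,0,0,0,4.3,24.8,0,0,0,4.96,28.4,0,0,0]
}}

```text
time: 6.05
tool_pos: [0.5341, 0.0022, 0.2229]
ee_rot: [180.0, 0.1, 4.4]
force: [0.0, 0.9, -2.0]
grip_width: 0.0159
```

Call:
{"fn": "apply_moves", "kwargs": {
  "motion": [0.7,4,0,0.025,0,1.4,8,0,0.05,0,2.1,12.2,0,0.075,0,2.85,16.4,0,0.1,0,3.6,20.6,0,0.125,0,4.3,24.6,0,0.15,0,4.8,27.3,0,0.17,0,4.96,28.32,0,0.175,0]
}}

```text
time: 7.05
tool_pos: [0.6055, -0.2759, 0.2224]
ee_rot: [-180.0, 0.1, -5.6]
force: [0.0, 0.0, -1.4]
grip_width: 0.0163
```

Call:
{"fn": "apply_moves", "kwargs": {
  "motion": [0,0,0,0,0,0,0,0,0,0]
}}

```text
time: 7.3
tool_pos: [0.6056, -0.273, 0.2236]
ee_rot: [-179.9, 0.1, -5.5]
force: [-0.0, 0.5, -1.0]
grip_width: 0.0163
```

Run:
```python
from h import *
d=grab('wrist','w4');e=grab('top','t4');f=grab('scene','s4'); s=env.observe();print(s['time'],s['tool_pos'],s['ee_rot'],s['force'],s['wrist_torque'],s['grip_width'])
P=cloud(e);v,u=np.mgrid[:384,:512]
m=(u>330)&(v>100)&(v<300)&(P[...,2]>.14)&(P[...,2]<.185)
Q=P[m]; print(m.sum(),Q.min(0),Q.max(0),Q.mean(0))
phi=np.radians(-5.53);X=np.array([np.cos(phi),np.sin(phi)]);Y=np.array([-X[1],X[0]])
L=(Q[:,:2]-[.6095,-.2405]); a=L@Y;b=L@X
for k in range(-200,110,20):
    i=abs(a*1e3-k)<10
    if i.sum()>3: print(k,i.sum(),b[i].min().round(4),b[i].max().round(4),Q[i,2].max().round(4),np.median(Q[i,2]).round(4))
print(a.min(),a.max())
```

```text
7.45 [ 0.60593166 -0.27299866  0.22408454] [-1.79982944e+02  3.92340114e-03 -5.45718699e+00] [-0.33072441 -0.72340907 -1.17900276] [ 0.01958388 -0.03137543 -0.00841199] 0.01645414428440959
844 [ 0.581279   -0.41855749  0.15594205] [ 0.632123   -0.13182784  0.18471272] [ 0.61151966 -0.21800213  0.17014868]
-180 37 -0.011 0.0094 0.1755 0.1734
-160 17 -0.0089 0.0091 0.177 0.1739
-40 25 -0.0023 0.0099 0.1833 0.1698
-20 160 -0.0208 0.0228 0.1847 0.1703
0 95 -0.0079 0.0101 0.1738 0.1695
20 93 -0.0079 0.0094 0.1752 0.1696
40 93 -0.0084 0.0091 0.1737 0.1695
60 90 -0.008 0.0098 0.1739 0.1698
80 90 -0.0081 0.0114 0.1777 0.1702
100 144 -0.0116 0.0133 0.1777 0.1732
-0.17988846366872527 0.10884278149215827
```

View pics/w4.png

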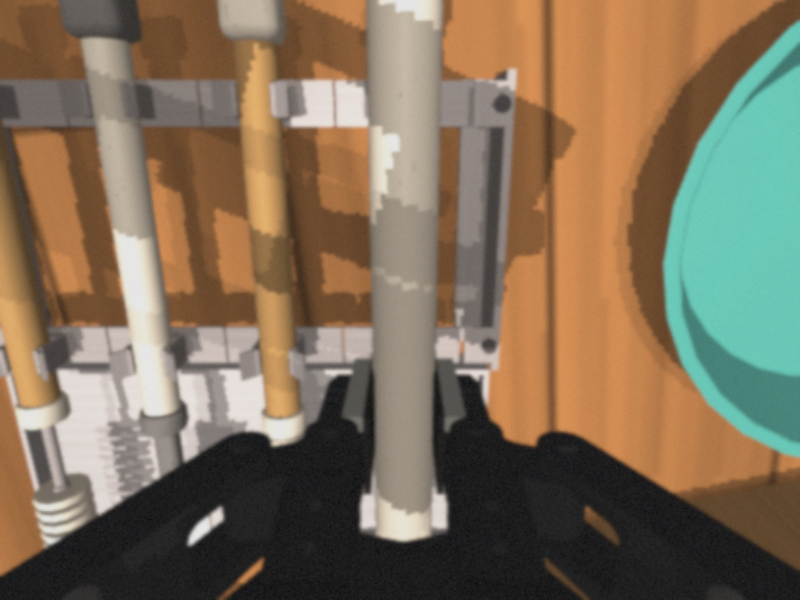

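View pics/t4.png

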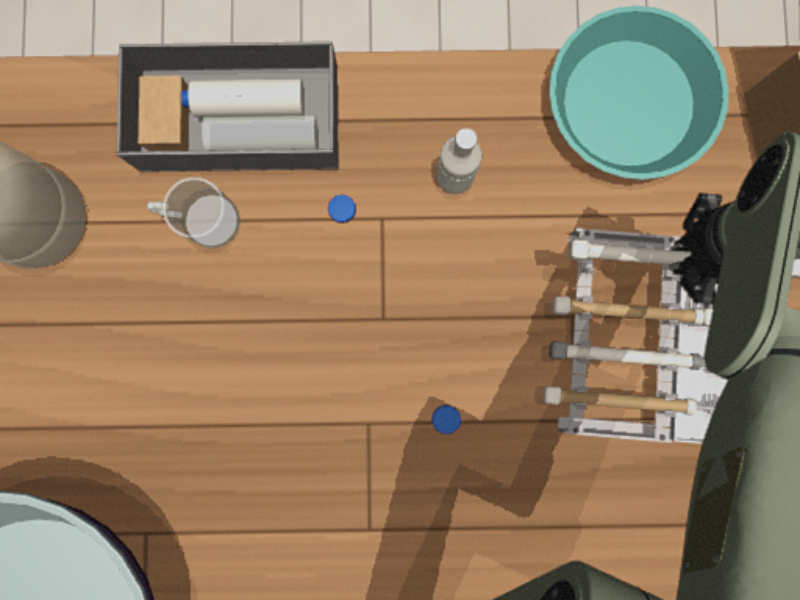

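Call:
{"fn": "apply_moves", "kwargs": {
  "motion": [0,0,1,0,0,0,0,2.5,0,0,0,0,4.2,0,0,0,0,5.8,0,0,0,0,7.0,0,0,0,0,7.8,0,0,0,0,8.2,0,0,0,0,8.3,0,0]
}}

```text
time: 8.45
tool_pos: [0.6061, -0.2741, 0.1409]
ee_rot: [180.0, -0.0, -5.5]
force: [-0.6, 0.6, -1.3]
grip_width: 0.0163
```

Run:
```python
from h import *
d=grab('wrist','w5');f=grab('scene','s5'); s=env.observe();print(s['time'],s['tool_pos'],s['ee_rot'],s['force'],s['wrist_torque'],s['grip_width'])
c=f['color'][:,:,::-1][130:260,30:230]; cv2.imwrite('pics/s5c.png',cv2.resize(c,None,fx=4,fy=4,interpolation=2))
```

```text
8.55 [ 0.60621055 -0.27413989  0.14128039] [ 1.79989613e+02 -4.61296294e-02 -5.52861059e+00] [-0.40969949 -0.6647646  -1.40039162] [ 0.00180383 -0.0575188  -0.00085305] 0.01653700360988701
```

View pics/s5c.png

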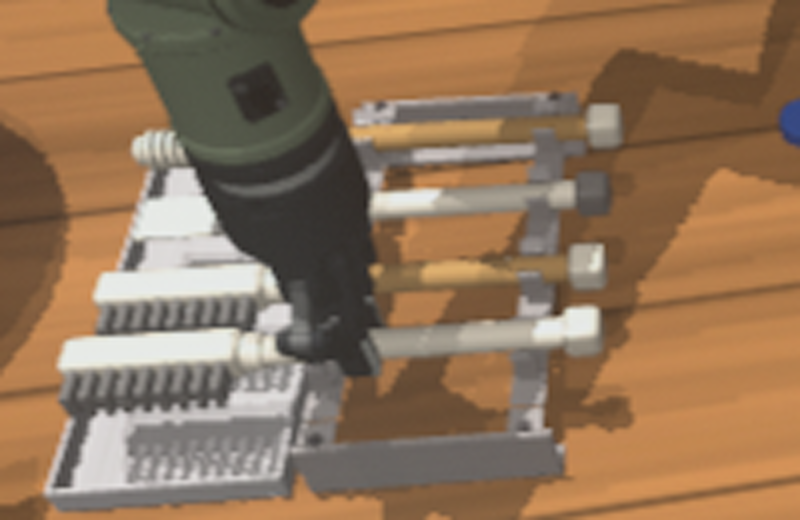

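View pics/w5.png

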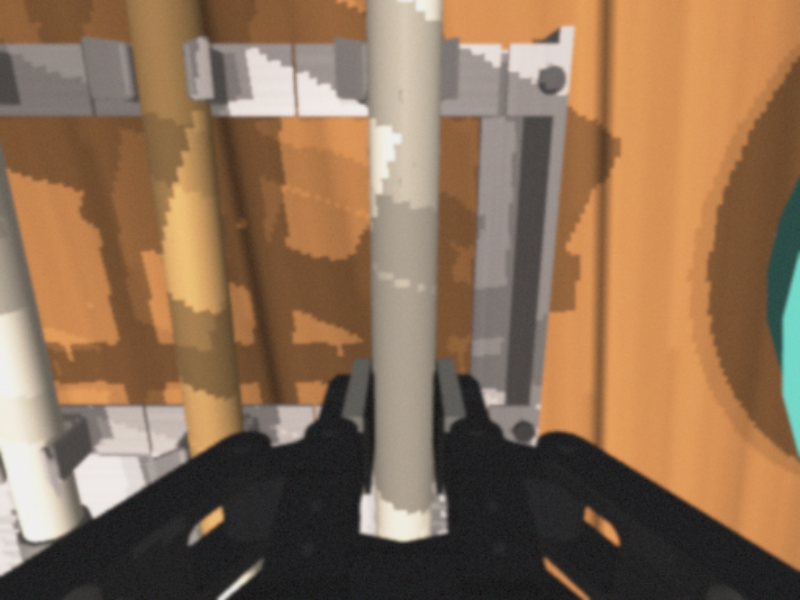

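Run:
```python
from h import *
d=dict(np.load('pics/w5.npz')); P=cloud(d)
phi=np.radians(-5.53);X=np.array([np.cos(phi),np.sin(phi)]);Y=np.array([-X[1],X[0]])
L=(P[...,:2]-[.6095,-.2405]); a=L@Y;b=L@X;z=P[...,2]
k=(abs(a-.06)<.012)&(abs(b)<.025)&(z>.066)&(z<.079)
print(k.sum())
for s in (-1,1):
    i=k&(b*s>0); i&=(abs(b)>.009)
    print(s,i.sum(),b[i].min(),b[i].max(),np.median(b[i]),a[i].min(),a[i].max(),z[i].max())
for y in (.0,.02,.04,.06):
    i=(abs(a-y)<.006)&(abs(b)<.02)&(z>.079)&(z<.11); print(y,i.sum(),b[i].min(),b[i].max(),b[i].mean(),z[i].max())
for y in (.0,.02,.04):
    i=(abs(a-y)<.006)&(abs(b+.062)<.02)&(z>.06)&(z<.11); print('racked',y,i.sum(),b[i].min(),b[i].max(),b[i].mean(),z[i].max())
```

```text
1239
-1 799 -0.01802478966563119 -0.010167414329594995 -0.014124682453222143 0.05074688433607654 0.06490875938036261 0.07833229511646342
1 416 0.009004795273040092 0.013217127864109335 0.010965679329909186 0.050698974432130825 0.0648912369927789 0.07838629717319319
0.0 1161 -0.009701841311196833 0.008031444577966786 -0.0007792949219246506 0.09085133591317318
0.02 1327 -0.009730340794133038 0.008188717794360235 -0.0007369569716481628 0.09075927566982356
0.04 1518 -0.009668434414256608 0.008168615539906129 -0.0006743953399071509 0.09115288133050159
0.06 1777 -0.009588903608713565 0.008377168123338347 -0.0006377171415141265 0.09070842728413385
racked 0.0 1014 -0.07231025048783819 -0.05475270920501734 -0.061414172653502117 0.07408602878800677
racked 0.02 1150 -0.07206124675064955 -0.05456557248390093 -0.06139380319333259 0.07433351239608528
racked 0.04 1294 -0.0722303237567845 -0.0545999773795193 -0.06137844767137565 0.07446312341731326
```

Call:
{"fn": "apply_moves", "kwargs": {
  "motion": [-0.1,0,0.1,0,0,-0.1,0,0.25,0,0,-0.1,0,0.4,0,0,-0.1,0,0.4,0,0]
}}

```text
time: 9.05
tool_pos: [0.6049, -0.2739, 0.137]
ee_rot: [-180.0, 0.0, -5.5]
force: [-1.7, 0.0, -0.2]
grip_width: 0.0166
```

Call:
{"fn": "apply_moves", "kwargs": {
  "motion": [0,0,0.05,0,0,0,0,0.05,0,0.25,0,0,0.05,0,0.35,0,0,0.05,0,0.5,0,0,0.05,0,0.5]
}}

```text
time: 9.68
tool_pos: [0.6051, -0.2739, 0.1364]
ee_rot: [-180.0, -0.0, -5.5]
force: [-0.6, 0.5, -0.0]
grip_width: 0.0428
```

Call:
{"fn": "apply_moves", "kwargs": {
  "motion": [0,0,-0.5,0,0.5,0,0,-1.5,0,0.5,0,0,-3,0,0.5,0,0,-4,0,0.5,0,0,-4,0,0]
}}

```text
time: 10.3
tool_pos: [0.6055, -0.2742, 0.178]
ee_rot: [179.9, -0.2, -5.5]
force: [0.6, 0.1, -0.5]
grip_width: 0.0256
```

Run:
```python
from h import *
d=grab('wrist','w6');f=grab('scene','s6');grab('top','t6'); s=env.observe();print(s['time'],s['tool_pos'],s['ee_rot'],s['force'],s['wrist_torque'],s['grip_width'])
c=f['color'][:,:,::-1][130:260,30:230]; cv2.imwrite('pics/s6c.png',cv2.resize(c,None,fx=4,fy=4,interpolation=2))
P=cloud(d);phi=np.radians(-5.53);X=np.array([np.cos(phi),np.sin(phi)]);Y=np.array([-X[1],X[0]])
L=(P[...,:2]-[.6095,-.2405]); a=L@Y;b=L@X;z=P[...,2]
for y in (-.03,-.01,.0,.02,.04,.06,.08):
    i=(abs(a-y)<.004)&(abs(b)<.015)&(z>.079)&(z<.11); 
    if i.sum()>5:print(y,i.sum(),b[i].min(),b[i].max(),b[i].mean(),np.percentile(z[i],95))
```

```text
10.45 [ 0.60475901 -0.27382786  0.17603901] [-1.79979751e+02  4.23107746e-02 -5.52885009e+00] [-0.56830759  0.34423245 -0.73839327] [0.06273488 0.01533728 0.02690419] 0.003146235905884798
-0.03 424 -0.014172526572178731 0.011760499600802948 -0.0024074252813114723 0.1080237791152367
-0.01 427 -0.010859574066401608 0.005797337659869252 -0.0023941376420162763 0.0855472487640054
0.0 451 -0.011211828221792503 0.006166166412160817 -0.002490880917541781 0.08563321135426075
0.02 503 -0.010902369593969672 0.006008567680339736 -0.002473557534168848 0.08563087751243986
0.04 568 -0.01104475185403587 0.0061547012737281455 -0.002463833654727563 0.08572913552284676
0.06 652 -0.011084397587447212 0.006024827335872552 -0.002341154588941345 0.0859480384960307
0.08 333 -0.010814191028837676 0.006205939731021143 -0.002401697736939625 0.08592494139259926
```

View pics/s6c.png

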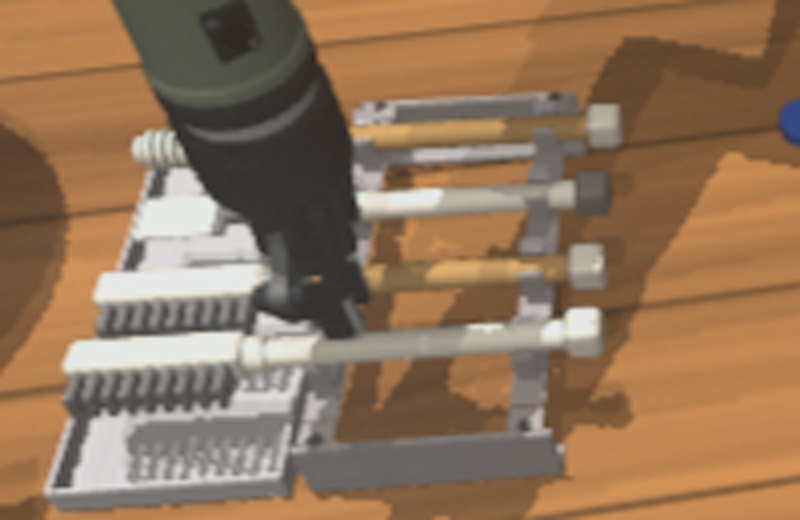

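View pics/w6.png

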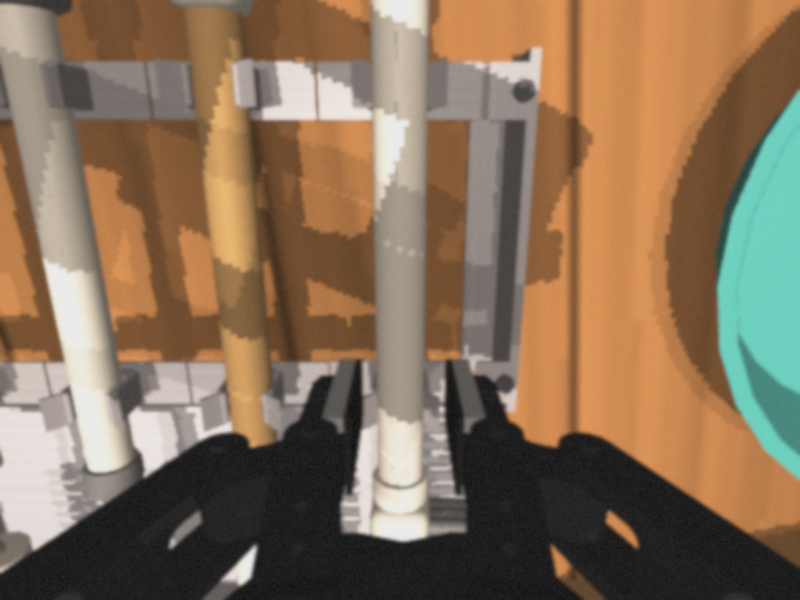

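Call:
{"fn": "apply_moves", "kwargs": {
  "motion": [0,0,0.5,0,0,0,0,1.1,0,0,0,0,1.6,0,0,0,0,1.8,0,0,0,0,1.8,0,0]
}}

```text
time: 11.08
tool_pos: [0.605, -0.2739, 0.1581]
ee_rot: [-180.0, 0.0, -5.5]
force: [-0.0, 0.1, -1.4]
grip_width: -0.0
```

Call:
{"fn": "apply_moves", "kwargs": {
  "motion": [0,0,0.1,0,0,0,0,0.2,0,0,0,0,0.3,0,0,0,0,0.3,0,0]
}}

```text
time: 11.58
tool_pos: [0.6051, -0.274, 0.1557]
ee_rot: [180.0, -0.0, -5.5]
force: [0.0, 0.4, 1.2]
grip_width: -0.0001
```

Call:
{"fn": "apply_moves", "kwargs": {
  "motion": [0,0,0.15,0,0,0,0,0.3,0,0,0,0,0.45,0,0,0,0,0.6,0,0]
}}

```text
time: 12.08
tool_pos: [0.6053, -0.2743, 0.1508]
ee_rot: [179.9, -0.1, -5.5]
force: [-1.1, -0.3, 9.9]
grip_width: -0.0001
```

Call:
{"fn": "apply_moves", "kwargs": {
  "motion": [0,0,0.12,0,0,0,0,0.25,0,0,0,0,0.37,0,0,0,0,0.5,0,0]
}}

```text
time: 12.58
tool_pos: [0.6054, -0.2745, 0.1472]
ee_rot: [179.9, -0.2, -5.5]
force: [-4.2, 0.0, 15.5]
grip_width: 0.0001
```

Call:
{"fn": "apply_moves", "kwargs": {
  "motion": [0,0,0.1,0,0,0,0,0.15,0,0]
}}

```text
time: 12.82
tool_pos: [0.6055, -0.2746, 0.1462]
ee_rot: [179.9, -0.2, -5.5]
force: [-4.7, -0.1, 16.7]
grip_width: 0.0002
```

Call:
{"fn": "apply_moves", "kwargs": {
  "motion": [0,0,0.1,0,0,0,0,0.15,0,0]
}}

```text
time: 13.08
tool_pos: [0.6055, -0.2747, 0.1451]
ee_rot: [179.9, -0.2, -5.5]
force: [-4.1, 0.1, 18.4]
grip_width: -0.0001
```

Call:
{"fn": "apply_moves", "kwargs": {
  "motion": [0,0,0.1,0,0,0,0,0.15,0,0]
}}

```text
time: 13.32
tool_pos: [0.6056, -0.2747, 0.1438]
ee_rot: [179.9, -0.2, -5.5]
force: [-4.3, 0.4, 18.4]
grip_width: 0.0
```

Call:
{"fn": "apply_moves", "kwargs": {
  "motion": [0,0,0.1,0,0,0,0,0.15,0,0]
}}

```text
time: 13.58
tool_pos: [0.6058, -0.2748, 0.1412]
ee_rot: [179.9, -0.2, -5.5]
force: [-0.9, -1.6, 11.4]
grip_width: -0.0001
```

Run:
```python
from h import *
d=grab('wrist','w7');f=grab('scene','s7'); s=env.observe();print(s['time'],s['tool_pos'],s['ee_rot'],s['force'],s['wrist_torque'])
c=f['color'][:,:,::-1][130:260,30:230]; cv2.imwrite('pics/s7c.png',cv2.resize(c,None,fx=4,fy=4,interpolation=2))
```

```text
13.675 [ 0.60587404 -0.27485412  0.14095695] [179.87576348  -0.23703475  -5.52455605] [-1.78044301 -0.80436152 12.08629222] [-0.10139982  0.30708688 -0.00997897]
```

View pics/w7.png

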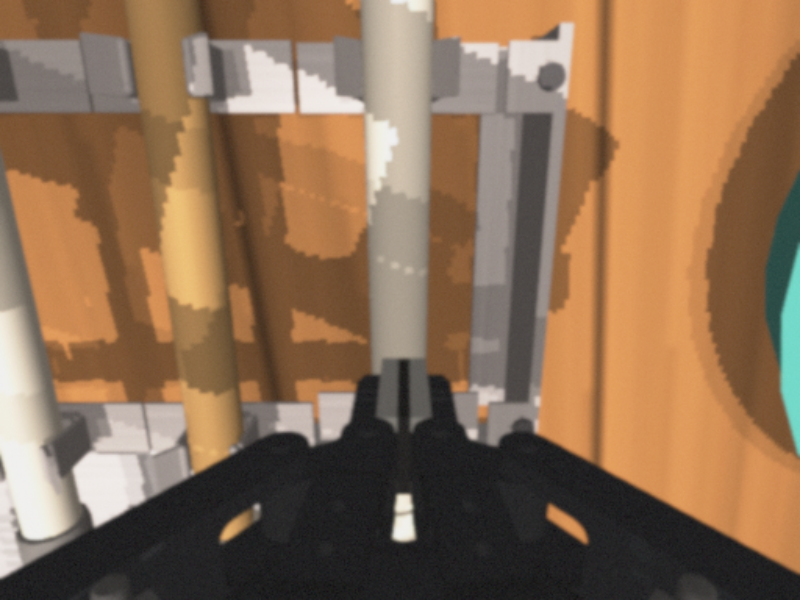

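View pics/s7c.png

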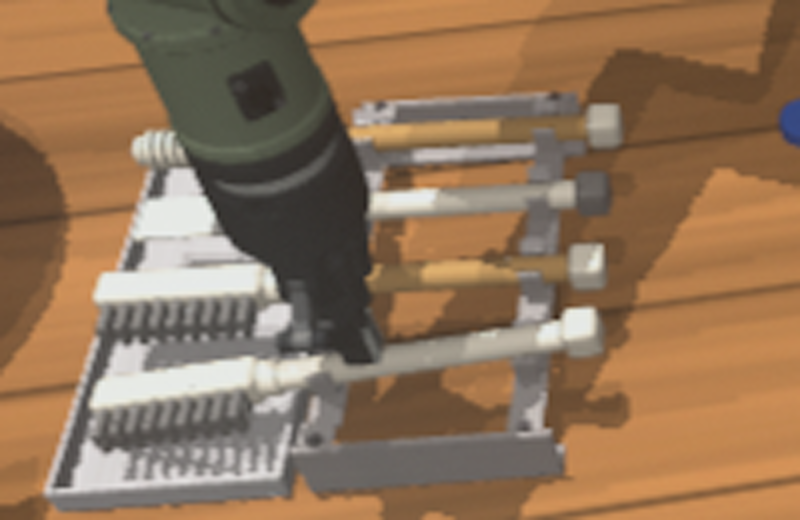

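Call:
{"fn": "apply_moves", "kwargs": {
  "motion": [0,0,0.1,0,0,0,0,0.2,0,0,0,0,0.2,0,0]
}}

```text
time: 14.05
tool_pos: [0.606, -0.2749, 0.1395]
ee_rot: [179.9, -0.3, -5.5]
force: [-3.5, -0.2, 14.9]
grip_width: -0.0003
```

Call:
{"fn": "apply_moves", "kwargs": {
  "motion": [0,0,-0.3,0,0,0,0,-1,0,0,0,0,-2,0,0,0,-3.5,-3,0,0,0,-7,-3,0,0,0,-7,-3,0,0,0,-7,-3,0,0]
}}

```text
time: 14.92
tool_pos: [0.6117, -0.2044, 0.1661]
ee_rot: [180.0, 0.0, -5.5]
force: [-0.0, -0.1, -0.6]
grip_width: -0.0
```

Run:
```python
from h import *
d=grab('wrist','w8');f=grab('scene','s8'); s=env.observe();print(s['time'],s['tool_pos'],s['ee_rot'],s['force'],s['wrist_torque'])
c=f['color'][:,:,::-1][130:260,30:230]; cv2.imwrite('pics/s8c.png',cv2.resize(c,None,fx=4,fy=4,interpolation=2))
for n,dd in (('w',d),('t',grab('top','t8'))):
  P=cloud(dd);phi=np.radians(-5.53);X=np.array([np.cos(phi),np.sin(phi)]);Y=np.array([-X[1],X[0]])
  L=(P[...,:2]-[.6095,-.2405]); a=L@Y;b=L@X;z=P[...,2]
  for y in (-.08,-.04,-.03,-.01,.0,.02,.04,.06,.08):
    i=(abs(a-y)<.004)&(abs(b)<.015)&(z>.06)&(z<.095) 
    if i.sum()>5:print(n,y,i.sum(),b[i].min().round(4),b[i].max().round(4),np.percentile(z[i],90).round(4))
shift(.6095-.0007+.035*Y[0],-.2405+.035*Y[1],.16,-5.53)
```

```text
15.025 [ 0.61162177 -0.20505089  0.16613521] [ 1.79995982e+02  1.88929654e-02 -5.57227083e+00] [-0.13425867 -0.54125188 -0.10680439] [-0.03496756 -0.08031551  0.00564137]
w -0.04 106 -0.0062 0.002 0.0749
w -0.03 102 -0.0055 0.0007 0.0762
w 0.04 268 -0.0112 0.0065 0.0829
w 0.06 776 -0.0147 0.0136 0.0847
w 0.08 532 -0.0115 0.0076 0.0879
t -0.08 30 -0.0079 0.0081 0.071
t 0.04 8 -0.0084 -0.0047 0.0832
t 0.06 52 -0.0144 0.0149 0.0843
t 0.08 28 -0.0095 0.0075 0.087
shift cm [0.06 0.04 0.61] turn -0.001
```

View pics/w8.png

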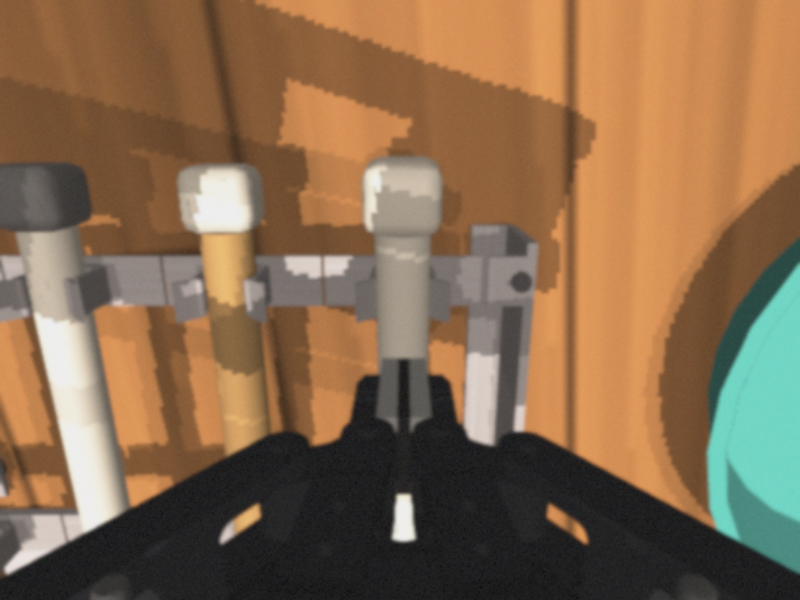

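View pics/s8c.png

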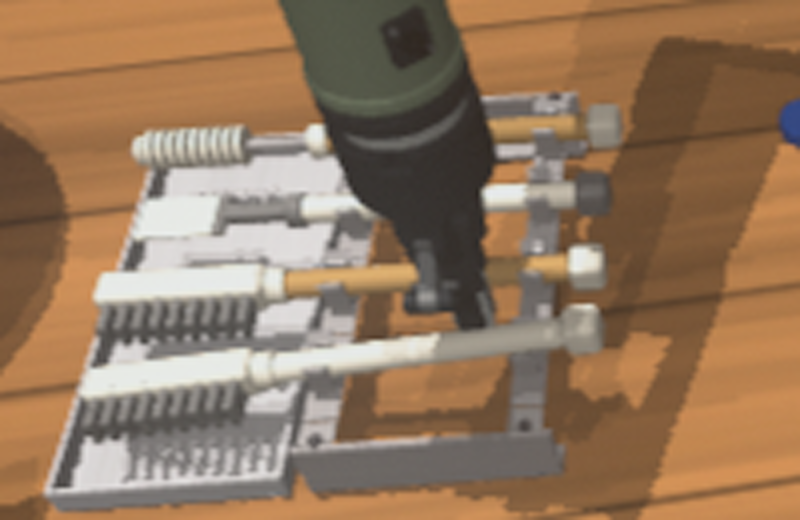

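Call:
{"fn": "apply_moves", "kwargs": {
  "motion": [0,0.05,0.3,0,0,0,0.05,0.6,0,0,0,0.05,0.9,0,0,0,0.05,1.1,0,0,0,0.05,1.25,0,0,0,0.05,1.4,0,0]
}}

```text
time: 15.82
tool_pos: [0.6118, -0.2046, 0.1526]
ee_rot: [-180.0, -0.0, -5.5]
force: [-1.5, 0.9, 3.1]
grip_width: -0.0004
```

Call:
{"fn": "apply_moves", "kwargs": {
  "motion": [0,0,0.12,0,0,0,0,0.25,0,0,0,0,0.4,0,0]
}}

```text
time: 16.2
tool_pos: [0.6119, -0.2046, 0.1492]
ee_rot: [-180.0, -0.1, -5.5]
force: [-1.5, 2.1, 7.6]
grip_width: -0.0001
```

Call:
{"fn": "apply_moves", "kwargs": {
  "motion": [0,0,0.12,0,0,0,0,0.25,0,0,0,0,0.4,0,0]
}}

```text
time: 16.58
tool_pos: [0.6122, -0.2045, 0.1461]
ee_rot: [-180.0, -0.1, -5.5]
force: [-2.3, 3.1, 11.4]
grip_width: 0.0
```

Call:
{"fn": "apply_moves", "kwargs": {
  "motion": [0,0,0.12,0,0,0,0,0.2,0,0]
}}

```text
time: 16.82
tool_pos: [0.6123, -0.2045, 0.1446]
ee_rot: [-180.0, -0.1, -5.5]
force: [-3.1, 3.3, 12.9]
grip_width: 0.0003
```

Call:
{"fn": "apply_moves", "kwargs": {
  "motion": [0,0,0.1,0,0,0,0,0.2,0,0]
}}

```text
time: 17.08
tool_pos: [0.6124, -0.2044, 0.143]
ee_rot: [-180.0, -0.2, -5.5]
force: [-2.8, 3.5, 14.9]
grip_width: -0.0001
```

Call:
{"fn": "apply_moves", "kwargs": {
  "motion": [0,0,0.1,0,0,0,0,0.2,0,0]
}}

```text
time: 17.32
tool_pos: [0.6125, -0.2044, 0.1415]
ee_rot: [-180.0, -0.2, -5.5]
force: [-3.5, 3.8, 16.9]
grip_width: 0.0
```

Call:
{"fn": "apply_moves", "kwargs": {
  "motion": [0,0,0.1,0,0,0,0,0.2,0,0]
}}

```text
time: 17.58
tool_pos: [0.6126, -0.2044, 0.1398]
ee_rot: [-180.0, -0.2, -5.5]
force: [-3.7, 3.3, 16.2]
grip_width: 0.0001
```

Call:
{"fn": "apply_moves", "kwargs": {
  "motion": [0,0,0.1,0,0,0,0,0.2,0,0]
}}

```text
time: 17.82
tool_pos: [0.6129, -0.2044, 0.1367]
ee_rot: [-180.0, -0.2, -5.5]
force: [-1.5, 3.4, 12.8]
grip_width: -0.0002
```

Call:
{"fn": "apply_moves", "kwargs": {
  "motion": [0,0,0.1,0,0,0,0,0.2,0,0]
}}

```text
time: 18.08
tool_pos: [0.613, -0.2043, 0.1352]
ee_rot: [-180.0, -0.3, -5.5]
force: [-1.5, 4.7, 15.4]
grip_width: 0.0004
```

Call:
{"fn": "apply_moves", "kwargs": {
  "motion": [0,0,-0.3,0,0,0,0,-1.2,0,0,0,0,-3,0,0,0,0,-6,0,0,-1,-4,-9,0,0,-3,-8,-12,0,0,-5,-12,-14,0,0,-5,-12,-14,0,0]
}}

```text
time: 19.08
tool_pos: [0.5732, -0.0784, 0.2749]
ee_rot: [-180.0, -0.2, -5.3]
force: [0.4, -0.0, 0.1]
grip_width: -0.0004
```

Run:
```python
from h import *
d=grab('wrist','w9');f=grab('scene','s9'); t=grab('top','t9');s=env.observe();print(s['time'],s['tool_pos'],s['force'])
c=f['color'][:,:,::-1][130:260,30:230]; cv2.imwrite('pics/s9c.png',cv2.resize(c,None,fx=4,fy=4,interpolation=2))
for n,dd in (('w',d),('t',t)):
  P=cloud(dd);phi=np.radians(-5.53);X=np.array([np.cos(phi),np.sin(phi)]);Y=np.array([-X[1],X[0]])
  L=(P[...,:2]-[.6095,-.2405]); a=L@Y;b=L@X;z=P[...,2]
  for off in (0,-.062):
   for y in (-.15,-.06,-.04,-.02,.0,.02,.04,.06,.08,.1):
    i=(abs(a-y)<.008)&(abs(b-off)<.012)&(z>.06)&(z<.1) 
    if i.sum()>5:print(n,off,y,i.sum(),b[i].min().round(4),b[i].max().round(4),np.percentile(z[i],75).round(4))
```

```text
19.225 [ 0.57355717 -0.08106584  0.27214155] [-0.97192792  0.50128337 -0.09049215]
w 0 0.06 349 -0.012 0.0115 0.0724
w 0 0.08 240 -0.0116 0.0086 0.0736
w 0 0.1 417 -0.012 0.0094 0.0754
w -0.062 -0.02 26 -0.0581 -0.056 0.0692
w -0.062 0.0 7 -0.056 -0.056 0.0683
w -0.062 0.1 105 -0.0739 -0.0569 0.0741
t 0 -0.15 83 -0.0115 0.0107 0.0746
t -0.062 -0.15 87 -0.0736 -0.0501 0.0761
t -0.062 -0.02 42 -0.0701 -0.0527 0.0725
t -0.062 0.0 59 -0.0697 -0.0536 0.072
t -0.062 0.02 62 -0.0704 -0.0528 0.0722
t -0.062 0.04 62 -0.0706 -0.0528 0.0721
t -0.062 0.06 82 -0.0739 -0.0501 0.0728
t -0.062 0.08 27 -0.0695 -0.056 0.0722
```

View pics/s9c.png

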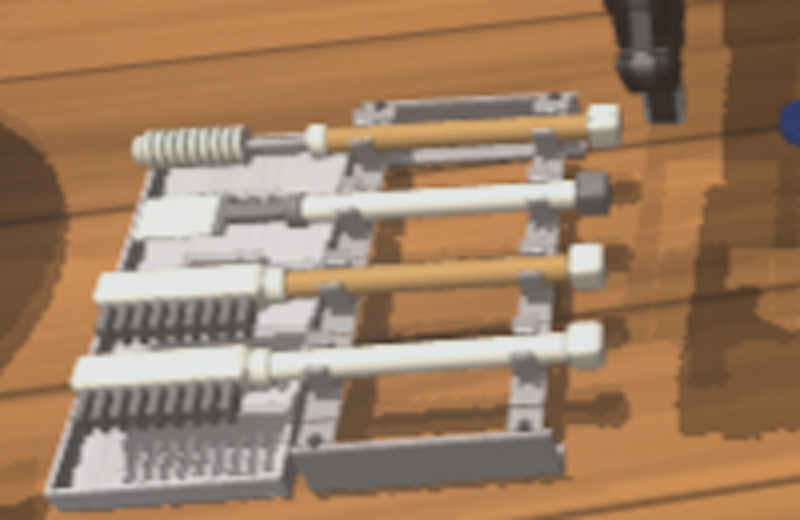

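View pics/t9.png

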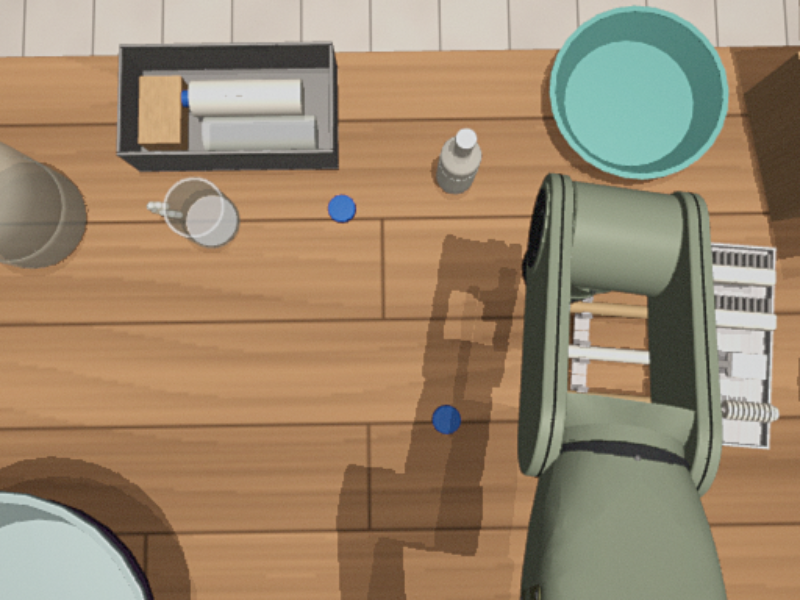

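The brush lies level with the others. I'll clear the arm for an unobstructed height check before handing in.

Call:
{"fn": "apply_moves", "kwargs": {
  "motion": [-1,-3,-1,0,0,-2,-7,-2,0,0,-3,-11,-3,0,0,-4,-15,-3,0,0,-5,-20,-3,0,0,-6,-25,-3,0,0,-7,-29,-3,0,0,-7,-30,-3,0,0]
}}

```text
time: 20.23
tool_pos: [0.533, 0.226, 0.3012]
ee_rot: [180.0, 0.1, -5.4]
force: [0.3, -0.9, 0.6]
grip_width: -0.0001
```

Run:
```python
from h import *
f=grab('scene','s10'); t=grab('top','t10');s=env.observe();print(s['time'],s['tool_pos'],s['force'])
for n,dd in (('s',f),('t',t)):
  P=cloud(dd);phi=np.radians(-5.53);X=np.array([np.cos(phi),np.sin(phi)]);Y=np.array([-X[1],X[0]])
  L=(P[...,:2]-[.6095,-.2405]); a=L@Y;b=L@X;z=P[...,2]
  for y in (-.15,-.06,-.04,0,.04,.06,.1):
   r=[]
   for off in (0,-.062):
    i=(abs(a-y)<.008)&(abs(b-off)<.012)&(z>.05)&(z<.1) 
    r+=[i.sum(),b[i].min().round(4),b[i].max().round(4),np.percentile(z[i],75).round(4)]
   print(n,y,r)
  i=(abs(b)<.012)&(z>.06)&(z<.1); print(a[i].min(),a[i].max())
o=np.load('pics/top0.npz')['color'].astype(int);df=abs(t['color'].astype(int)-o).max(-1)
cv2.imwrite('pics/df.png',(np.clip(df,0,255)).astype(np.uint8))
```

```text
20.325 [0.53337495 0.22472978 0.30143964] [-0.16334161  0.73700479  0.27800101]
s -0.15 [np.int64(68), np.float64(-0.0118), np.float64(0.0117), np.float64(0.074), np.int64(57), np.float64(-0.0735), np.float64(-0.0505), np.float64(0.0755)]
s -0.06 [np.int64(81), np.float64(-0.0118), np.float64(0.0117), np.float64(0.0707), np.int64(72), np.float64(-0.0736), np.float64(-0.0502), np.float64(0.0713)]
s -0.04 [np.int64(55), np.float64(-0.0094), np.float64(0.0074), np.float64(0.0711), np.int64(49), np.float64(-0.0704), np.float64(-0.0559), np.float64(0.0724)]
s 0 [np.int64(54), np.float64(-0.0097), np.float64(0.0071), np.float64(0.0708), np.int64(47), np.float64(-0.0692), np.float64(-0.0541), np.float64(0.0722)]
s 0.04 [np.int64(54), np.float64(-0.0074), np.float64(0.0076), np.float64(0.0714), np.int64(51), np.float64(-0.071), np.float64(-0.0539), np.float64(0.0718)]
s 0.06 [np.int64(81), np.float64(-0.0118), np.float64(0.0114), np.float64(0.0717), np.int64(70), np.float64(-0.074), np.float64(-0.05), np.float64(0.0724)]
s 0.1 [np.int64(77), np.float64(-0.0118), np.float64(0.0113), np.float6
[... 575 characters left out ...]
-0.0526), np.float64(0.0721)]
t 0 [np.int64(61), np.float64(-0.0083), np.float64(0.0079), np.float64(0.0711), np.int64(60), np.float64(-0.0698), np.float64(-0.0531), np.float64(0.0719)]
t 0.04 [np.int64(63), np.float64(-0.0086), np.float64(0.0095), np.float64(0.0711), np.int64(63), np.float64(-0.0705), np.float64(-0.0529), np.float64(0.0722)]
t 0.06 [np.int64(83), np.float64(-0.012), np.float64(0.0112), np.float64(0.0721), np.int64(85), np.float64(-0.0737), np.float64(-0.0501), np.float64(0.0721)]
t 0.1 [np.int64(95), np.float64(-0.0118), np.float64(0.0117), np.float64(0.0746), np.int64(77), np.float64(-0.0733), np.float64(-0.0511), np.float64(0.0747)]
-0.19885193883353175 0.7973150234379507
```

View pics/t10.png

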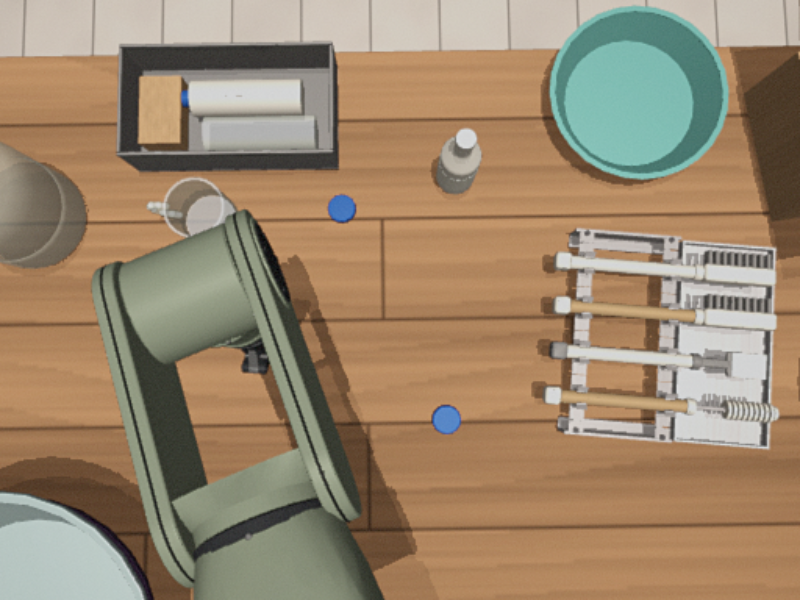

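View pics/df.png

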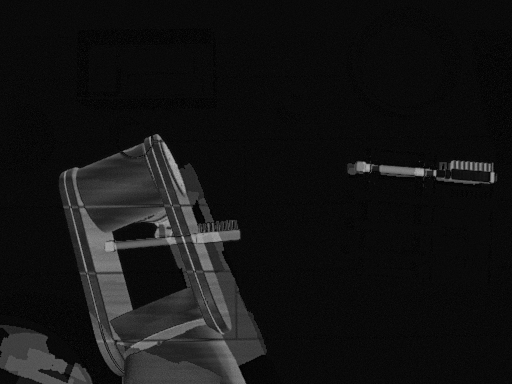

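Run:
```python
from h import *
env.job_done(); print(env.observe()['time'])
```

```text
the job is handed in; nothing more can be done
the job is handed in; nothing more can be done
```

The scrub brush is racked in the empty row, the one farthest from the robot, with its head over the drip tray like the others. I handed the job in at about 20 s.

- **Laying it down:** I laid the handle across both clip mouths and let go. A camera check then showed it resting level.
- **Regrip:** My first grip on the bench sat a little high, so I opened, lowered 6 mm and gripped again before lifting.
- **Head-side clip:** Pressed with shut fingers, the force peaked at about 18 N, then dropped to about 11 N as it snapped.
- **Knob-side clip:** The force peaked at about 17 N, then dropped to about 13 N, a smaller drop than the half I was told to expect. I pressed 2 mm further and the force rose smoothly to 15 N.
- **Final height:** The handle is level along its length. Both cameras read its top at about 71 mm above the bench, 0.4–1.4 mm below the neighbouring racked brush (72 mm), which is about the 1 mm tolerance for fully home.
- **Final position:** It is centred on its row to within about 1 mm, and its position along the clips matched to within about 2 mm.
- **Everything else:** Comparing the top views from before and after shows only the brush and the arm have changed. The arm covered part of the jug in the final view, so I could only see part of it there.

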